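# Hold the port tester on a column hatch

### The arm

A 7-joint arm with a two-finger parallel gripper is mounted at the origin on the work surface. World frame = base frame: x ahead of the robot, y to its left, z up, the work surface at z = 0. Lengths are in m, angles in rad, forces in N, time in s.
With the tool pointing down it reaches from about 0.4 to 0.85 m from the base axis. Payload 4.5 kg.
Tool frame: the origin (TCP) lies on the centre line of the jaws, within the pads' length; the fingertips stand 11 mm ahead of it and the grasp point (between the pads) lies 8 mm behind it; z points along the fingers, y is the direction in which the jaws open and shut (so a half turn about z gives the same grasp; the last joint's range is limited). The gripper opens to 88 mm and grips with 3 to 60 N. Pads are 18 mm wide; open, the fingers measure 123 mm over their backs; the gripper's body (75 mm by 187 mm) begins 45 mm behind the grasp point.
Start: joints at [0.034, 0.689, -0.195, 1.565, 0.157, 0.902, -0.215], TCP at [0.625, 0, 0.25] pointing down, gripper open.
Joint ranges: [-3.01, 3.01], [-0.46, 2.08], [-1.47, 1.51], [0.13, 2.56], [-1, 4.14], [0.04, 2.09], [-2.66, 2.66]. Speed limits (rad/s): [2.57, 2.57, 3.14, 3.14, 3.14, 3.14, 3.14].

### API

Orientations are given as a rotation vector (axis times angle).
In Python, from workcell import manip gives the robot as it stands.
- The arm moves only by the tool play_rows, never from a script. Its argument "motion" is a list of rows, each a list of 2 entries, a list of its own where there are three numbers: the shift along the world's x, y, z in cm, then the turn about the world's z in degrees. A call has 1 to 12 rows; each row is the pose to reach, as a shift and turn from the pose commanded when the call began; what a row does not reach only later rows make up. A row lasts 1/8 s, in which the tool goes at most 62.5 mm and 10.7 degrees, less where a joint would pass 70% of its speed; a pose out of reach is approached as far as the arm can. A call with a gripper value outside its range is refused whole. "gripper" is the opening in per cent of the stroke, from 0 (shut) to 100 (fully open), set as the call begins (left out, the last holds). The fingers move at their own pace and stop on an object; "grip_force" is the grip in N (left out, the last holds). Time passes only in rows, so rows that repeat a pose let the fingers close. It gives the time, the measured TCP pose, the force and the opening at its end, in the units of the state.
- manip.sense(): the state, without advancing time (a new reading comes with each control period).
- manip.read_camera(name): name is "scene" or "side" or "wrist"; returns a dict with "pixels" (480x640x3 uint8, red, green, blue), "depth" (480x640 float32, m along the optical axis (not along the pixel's ray), 0 where there is no reading), "fx", "fy", "cx", "cy" (pixels), "k1" (the pictures are not rectified: a ray, as slopes to the right and down, at radius r is drawn at 1 + k1 r^2 times it, then the intrinsics apply), "extrinsics" (4x4, takes a point from world to camera coordinates). Camera axes: x right, y up, looking along -z (the intrinsics and any distortion apply to the point x, -y, -z); pixel columns grow to the right and rows downward; lengths in m; the calibration is good to about 2 mm. A picture is of the moment at which its call begins.
- manip.finish_job(): hands the job in, once; it reports no verdict.
The state is a dict: "time": time; "q": joint angles; "dq": joint speeds; "joint_efforts": joint torques, N m; "tool_pos": TCP position; "eef_rot": TCP orientation; "force": force on the tool from outside, world axes, zero at the start; "wrist_torque": the same for the moment, N m; "finger_gap": finger opening in m.
Only numpy, scipy, OpenCV 4.12 (cv2) and the standard library are available. Lean on these libraries where they do the work, as an engineer would, in place of code of your own. Each camera call takes 0.05 s, during which the arm holds its last target.

### The job

Slide the pale hatch plate along the bench, without lifting it, until the black hole of its orange port is centred under the tester's rubber nozzle, and let the plate come to rest there before touching the button. Then press the red button down about 20 mm, until its top is level with the green band, so that the nozzle seals on the port, and finish while still holding it there: do not let go. Leave everything else on the bench where it is.

Things in the scene. Friction and masses are not known exactly. Their poses are not given: they have to be found in the camera images.
- tester: grey C-frame port tester, bolted down, place and yaw vary. Origin on the bench right below the nozzle; +y points from the nozzle to its mast (60 mm wide). The mast's foot begins 85 mm from the nozzle axis; the bench is free up to there. Overhead arm: 56 mm wide, 110 to 160 mm above the bench, ends 28 mm past the axis on the -y side
- green_band (a point): middle of the green band (10 mm high) on the white upright scale on the tester's arm, 54 mm from the button's axis on the mast side, 195 mm above the bench; the scale is 26 mm wide, its top 220 mm high
- nozzle_tip (a point): centre of the lower end of the tester's black rubber nozzle (22 mm across), 26 mm above the bench when the button is up. It goes straight down with the button; the raised port stops it after 10 mm, and it then springs back into the button's stem (1 N at first touch, plus 0.25 N per mm)
- nozzle: the same nozzle; the body's origin is not at its tip but on its axis, at bench level when the button is up
- plunger_top (a point): centre of the flat top of the red mushroom button (52 mm across, flat top 44 mm across) on the tester, on the nozzle's axis, 215 mm above the bench when up. It moves straight down and springs back up when let go
- plunger (a joint): travel of the red button in m: 0 up, 0.030 bottomed. 0.020 puts its top level with the middle of the green band. The spring needs about 3 N to start, about 5 N at 10 mm; with the port under the nozzle about 10 N at 20 mm and 14 N at 30 mm
- plate: pale PVC hatch plate lying flat and loose on the bench, 90 mm (x) by 220 mm (y) by 12 mm thick, about 0.35 to 0.7 kg. Origin at the middle of its underside. The orange port is near its +y end, the dark rib handle near its -y end
- plate_port (a point): top centre of the round orange raised port (32 mm across, 4 mm high, with a 10 mm black hole in its middle) on the plate, 16 mm above the bench, 75 mm from the plate's middle towards its +y end; axes as the plate's
- plate_handle (a point): centre of the plate's upright dark grey rib handle, 31 mm above the bench; 16 mm thick (plate x), 60 mm long (plate y), from 12 mm to 50 mm above the bench, 140 mm from the port along plate -y; axes as the plate's
- tube_a: bystander: a loose yellow sample tube, 43 mm long, 15 mm high, lying on the bench; origin at its underside
- tube_b: bystander: another such yellow sample tube; origin at its underside
- dish: bystander: white dish of orange seeds, 90 mm across, 22 mm high; origin at its underside
- tweezers: bystander: steel tweezers, 120 mm long, lying on the bench; origin at its underside
- pipe_cap: bystander: dark grey round pipe cap, 96 mm across, 36 mm high; origin at its underside
- rack: bystander: white block rack of yellow tubes, 70 x 150 mm, 47 mm high; origin at its underside
- valve: bystander: brass ball valve with a blue lever, 60 mm long, 45 mm high; origin at its underside
There are look-alikes about, which are no part of the job. What is shaped like the plate but purple is not meant.

How it is judged:
By the outcome, as a careful person would: the job done as asked, in the order asked, and still so for the second after the job is handed in, while the arm keeps its last pose, push and grip.
It also fails if it takes over 56 s, if anything falls off the work surface, if the arm or the gripper's body presses on something with over 40 N, if the wrist force passes 120 N, or if a joint passes its speed limit or range.

## Working session

There is one attempt and no reset: what is moved stays moved. The work goes in short steps, Python scripts to look and compute and a tool call to move; the robot and the scene stay as the last step left them, time stands still between calls to the robot, and variables do not carry over. Pictures are saved under pics/ and viewed, and the job is handed in when it is done.

Besides the shell and the picture viewer there is one more tool, called by a JSON object that holds its "method" and its "body", one argument or row to a line. play_rows: Moves the arm, as the interface text tells. Its arguments: {"type":"object","properties":{"motion":{"type":"array"},"gripper":{"type":"number"},"grip_force":{"type":"number"}},"required":["motion"]}

```bash
mkdir -p pics; cat > h.py <<'E'
import numpy as np, cv2
from workcell import manip
def cam(n,save=None):
    c=manip.read_camera(n)
    if save: cv2.imwrite('pics/'+save,cv2.cvtColor(c['pixels'],cv2.COLOR_RGB2BGR))
    return c
def ray(c,u,v):
    x=(u-c['cx'])/c['fx'];y=(v-c['cy'])/c['fy'];X,Y=x,y
    for _ in range(20):
        s=1+c['k1']*(X*X+Y*Y);X,Y=x/s,y/s
    E=np.array(c['extrinsics']);R=E[:3,:3];t=E[:3,3]
    return -R.T@t, R.T@np.array([X,-Y,-1.])
def onz(c,u,v,z):
    o,d=ray(c,u,v);return o+d*(z-o[2])/d[2]
def proj(c,p):
    E=np.array(c['extrinsics']);q=E[:3,:3]@np.array(p)+E[:3,3]
    x,y=q[0]/-q[2],-q[1]/-q[2];s=1+c['k1']*(x*x+y*y)
    return c['cx']+c['fx']*x*s,c['cy']+c['fy']*y*s
def tri(c1,p1,c2,p2):
    o1,d1=ray(c1,*p1);o2,d2=ray(c2,*p2)
    A=np.stack([d1,-d2],1);s=np.linalg.lstsq(A,o2-o1,rcond=None)[0]
    a,b=o1+s[0]*d1,o2+s[1]*d2
    return (a+b)/2,np.linalg.norm(a-b)
E
python3 - <<'E'
from h import *
for n in ['scene','side','wrist']:
    c=cam(n,n+'0.png');print(n,np.round(ray(c,320,240),3),c['fx'],c['k1'])
print(manip.sense())
E
```

```text
scene [[ 1.278 -0.5    1.081]
 [-0.589  0.323 -0.741]] 577.6129946560151 -0.06616153654304063
side [[ 0.348 -0.91   0.797]
 [ 0.213  0.759 -0.616]] 479.0243079093073 -0.046101455484939075
wrist [[ 0.625  0.08   0.384]
 [-0.007 -0.31  -0.951]] 383.69069936868834 -0.013822795053160596
{'time': 0.15, 'q': array([ 0.03381357,  0.68979759, -0.19453685,  1.56606003,  0.15730685,
        0.90251504, -0.21510528]), 'dq': array([ 0.00039934, -0.00326723,  0.00040264, -0.00374212,  0.00070713,
        0.00229557, -0.00032757]), 'joint_efforts': array([-1.46674727e-03, -5.27863634e+01, -1.26819178e+00, -1.53587687e+01,
       -5.24473807e-02,  3.92338901e-03,  1.12435155e-04]), 'tool_pos': array([ 6.24548960e-01, -3.97389223e-05,  2.49102616e-01]), 'eef_rot': array([-2.22074086e+00, -2.22085745e+00,  1.65125187e-03]), 'force': array([-0.80990749,  0.36628317,  0.69519096]), 'wrist_torque': array([ 0.03479934, -0.01015286, -0.03310647]), 'finger_gap': 0.08829012130970919}
```

View pics/scene0.png

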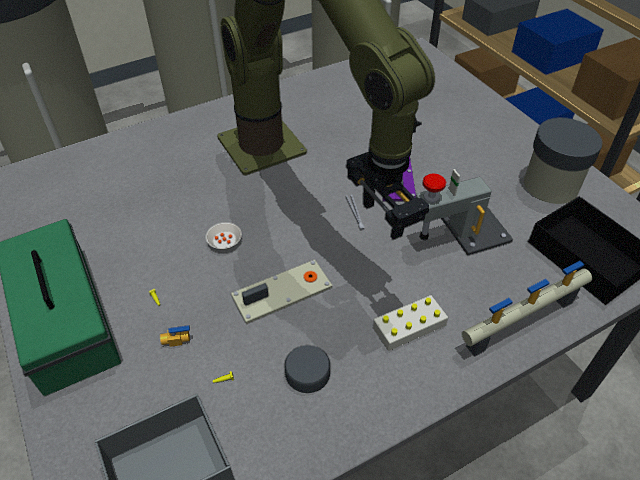

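View pics/side0.png

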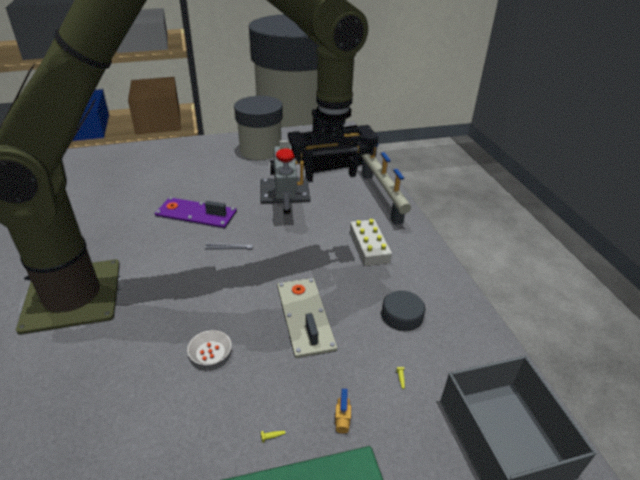

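View pics/wrist0.png

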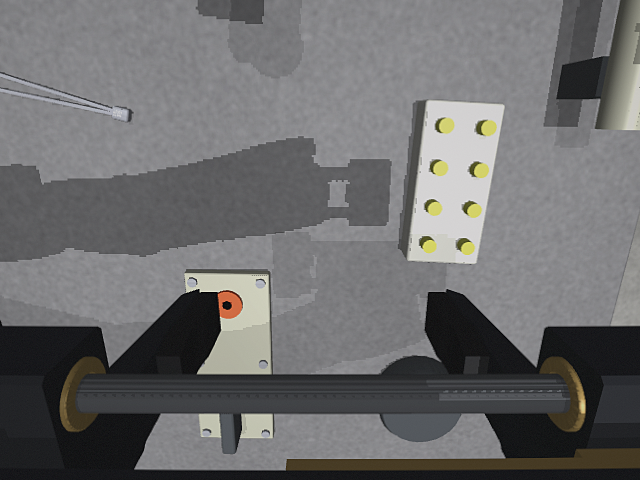

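The pale plate is at scene (282,290), with its orange port at (311,277), and at side (305,315), with the port at (298,290). The purple look-alike at side (197,211) is not meant. The tester is at scene (433,182) for the button and about (424,236) for the nozzle; in side, the button is at (285,155).

```bash
cat > m.py <<'E'
from h import *
def blob(mask,roi):
    u0,v0,u1,v1=roi;m=np.zeros_like(mask);m[v0:v1,u0:u1]=mask[v0:v1,u0:u1]
    n,l,s,ce=cv2.connectedComponentsWithStats(m.astype(np.uint8))
    i=1+np.argmax(s[1:,4]);return ce[i],s[i],l==i
def hsv(c): return cv2.cvtColor(c['pixels'],cv2.COLOR_RGB2HSV).astype(int)
def red(h): return ((h[...,0]<5)|(h[...,0]>174))&(h[...,1]>190)&(h[...,2]>90)
def orange(h): return (h[...,0]<14)&(h[...,1]>150)&(h[...,2]>120)
E
python3 - <<'E'
from m import *
S=cam('scene');D=cam('side')
hs,hd=hsv(S),hsv(D)
for n,c,h,r in [('S',S,hs,(295,262,328,292)),('D',D,hd,(285,280,312,300))]:
    ce,s,m=blob(orange(h),r);
    cn=cv2.findContours(m.astype(np.uint8),0,2)[0];(e,ax,an)=cv2.fitEllipse(max(cn,key=len));print(n,'port',ce,e,ax,onz(c,*e,.016))
for n,c,h,r in [('S',S,hs,(415,165,450,205)),('D',D,hd,(272,140,300,172))]:
    ce,s,m=blob(red(h),r);print(n,'button',ce,s,onz(c,*ce,.21))
def big(c,u0,v0,w,hh,k,f):
    p=c['pixels'][v0:v0+hh,u0:u0+w];cv2.imwrite('pics/'+f,cv2.cvtColor(cv2.resize(p,None,fx=k,fy=k,interpolation=2),cv2.COLOR_RGB2BGR))
big(S,385,150,140,110,5,'s1.png');big(D,240,130,100,100,6,'d1.png');big(S,220,245,120,90,6,'s2.png');big(D,260,265,90,100,6,'d2.png')
E
```

```text
S port [310.03773585 276.0754717 ] (310.0814208984375, 276.02471923828125) (10.003355026245117, 12.625118255615234) [ 0.52189711 -0.11167482  0.016     ]
D port [297.9625 289.0875] (297.94207763671875, 289.0871276855469) (8.458516120910645, 11.141125679016113) [ 0.52063058 -0.11709495  0.016     ]
S button [434.10071942 181.23381295] [423 174  23  16 278] [0.55551591 0.18880191 0.21      ]
D button [285.08666667 154.15333333] [277 149  17  11 150] [0.55373371 0.18080767 0.21      ]
```

```bash
cd pics; python3 -c "
import cv2,numpy as np
a=[cv2.resize(cv2.imread(f),(400,300)) for f in ['s1.png','d1.png','s2.png','d2.png']]
cv2.imwrite('m1.png',np.vstack([np.hstack(a[:2]),np.hstack(a[2:])]))"
```

```text
(no output)
```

View pics/m1.png

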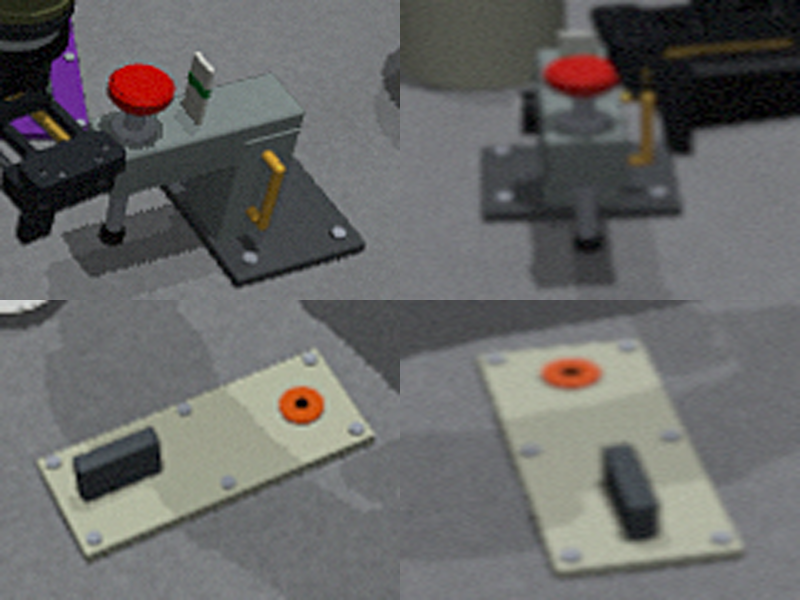

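View pics/s1.png

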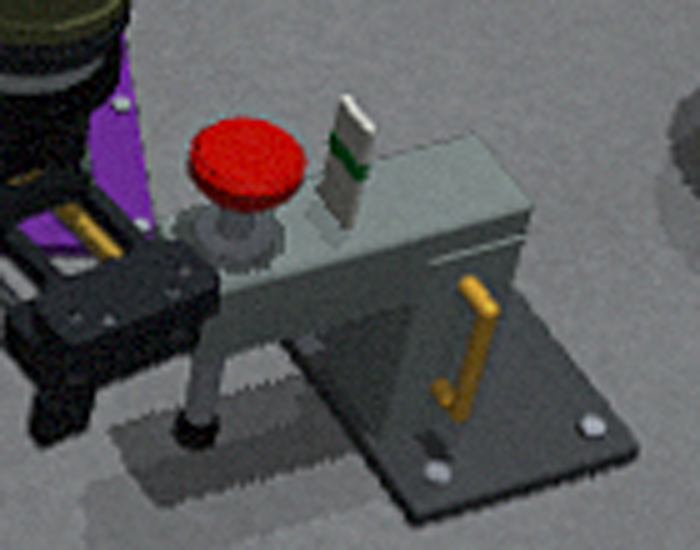

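```bash
cat >> m.py <<'E'
def top(c,mask,z):
    cn=max(cv2.findContours(mask.astype(np.uint8),0,cv2.CHAIN_APPROX_NONE)[0],key=len)[:,0]
    return np.array([onz(c,u,v,z)[:2] for u,v in cn])
def pts3(c):
    d=c['depth'];v,u=np.mgrid[0:480,0:640];E=np.array(c['extrinsics'])
    x=(u-c['cx'])/c['fx'];y=(v-c['cy'])/c['fy'];X,Y=x,y
    for _ in range(15):
        s=1+c['k1']*(X*X+Y*Y);X,Y=x/s,y/s
    P=np.stack([X*d,-Y*d,-d],-1);return (P-E[:3,3])@E[:3,:3]
def rect(xy):
    (c,wh,a)=cv2.minAreaRect((xy*1000).astype(np.float32));return np.round(c,1),np.round(wh,1),round(a,2)
E
python3 - <<'E'
from m import *
for n,rp,rt,rn in [('scene',(225,255,340,325),(400,165,500,240),(410,225,440,245)),('side',(270,270,345,360),(255,140,315,200),(270,190,305,220))]:
    c=cam(n);h=hsv(c);P=pts3(c)
    pale=(h[...,0]>20)&(h[...,0]<45)&(h[...,1]>25)&(h[...,2]>70)
    ce,s,m=blob(pale,rp);m=cv2.morphologyEx(m.astype(np.uint8),cv2.MORPH_CLOSE,np.ones((3,3)))
    print(n,'plate',s,rect(top(c,m,.012)), 'z',np.median(P[m>0][:,2]))
    zz=P[...,2];ok=c['depth']>0
    m=ok&(abs(zz-.16)<.006);ce,s,m=blob(m,rt);print('arm',s,rect(P[m][:,:2]))
    m=ok&(zz>.204)&(zz<.226)&red(h);ce,s,m=blob(m,rt);print('button',s,rect(P[m][:,:2]),np.median(zz[m]))
    m=ok&(abs(zz-.031)<.025)&(h[...,2]<60);ce,s,m=blob(m,rn);print('nozzle',ce,s,rect(P[m][:,:2]),np.percentile(zz[m],[2,98]))
    q=orange(h);ce,s,m=blob(q&ok,(285,262,328,302));print('port',rect(P[m][:,:2]),np.median(P[m],0))
E
```

```text
scene plate [ 231  262  101   61 2313] (array([ 523.4, -187.4]), array([219.4,  94.8]), 88.92) z 0.010916894126636736
arm [ 416  177   76   33 1003] (array([565.2, 246.7]), array([176.1,  60.8]), 80.94)
button [423 174  23  16 278] (array([557.4, 186.5]), array([48.8, 47.1]), 39.31) 0.21379191550064103
nozzle [423.52727273 236.14545455] [419 231  10  10  55] (array([559.6, 184.4]), array([21.5, 15.1]), 45.57) [0.02385515 0.05001914]
port (array([ 520.9, -111.4]), array([28.4, 32.9]), 60.82) [ 0.52244542 -0.11206628  0.01515365]
side plate [ 279  280   57   77 1250] (array([ 519.1, -196. ]), array([220.3,  88.2]), 88.58) z 0.01115681237564441
arm [274 147  23  32 312] (array([563.4, 241.6]), array([176.9,  54.8]), 81.33)
button [277 149  17  11 147] (array([551.8, 180.7]), array([39.4, 50.1]), 6.44) 0.21193411994117786
nozzle [274.73469388 196.1122449 ] [270 190  14  12  98] (array([547.3, 303.1]), array([63.3, 38.9]), 80.13) [0.00733501 0.03527336]
port (array([ 520.3, -115. ]), array([28.2, 26.7]), 13.99) [ 0.52079704 -0.11651759  0.01538305]
```

```bash
python3 - <<'E'
from m import *
c=cam('scene');h=hsv(c)
for n,u,v,z in [('cap l',285,365,.036),('cap top',307,350,.036),('dish r',242,236,.022),('dish bot',222,251,0),('rackTL',374,318,.047),('rackTR',432,297,.047),('rackBR',447,314,.047),('rackBL',390,338,.047),('tweez1',349,195,.003),('tweez2',361,228,.003),('purp',408,197,.012),('purp2',412,165,.012),('handle',257,291,.045)]:
    print(n,np.round(onz(c,u,v,z),3))
E
```

```text
cap l [ 0.716 -0.274  0.036]
cap top [ 0.707 -0.218  0.036]
dish r [ 0.332 -0.202  0.022]
dish bot [ 0.334 -0.26   0.   ]
rackTL [ 0.712 -0.057  0.047]
rackTR [0.727 0.085 0.047]
rackBR [0.78  0.087 0.047]
rackBL [ 0.771 -0.055  0.047]
tweez1 [0.317 0.118 0.003]
tweez2 [0.437 0.082 0.003]
purp [0.408 0.247 0.012]
purp2 [0.306 0.332 0.012]
handle [ 0.523 -0.247  0.045]
```

{"method": "play_rows", "body": {
  "motion": [
    [[-2,-5,-2],0],
    [[-4,-10,-4],0],
    [[-6,-15,-6],0],
    [[-8,-20,-8],0],
    [[-10,-24.5,-10],-1],
    [[-10.5,-25.3,-11],-1],
    [[-10.5,-25.3,-11],-1]
  ],
  "gripper": 100,
  "grip_force": 40
}}

```text
time: 1.27
tool_pos: [0.5197, -0.2527, 0.1392]
eef_rot: [-2.24, -2.2, -0.0]
force: [-0.5, 1.1, 0.2]
finger_gap: 0.0878
```

```bash
python3 - <<'E'
from m import *
c=cam('wrist','w1.png');s=cam('scene','s3.png');print(manip.sense()['tool_pos'])
E
```

```text
[ 0.52160162 -0.25087431  0.1402936 ]
```

View pics/w1.png

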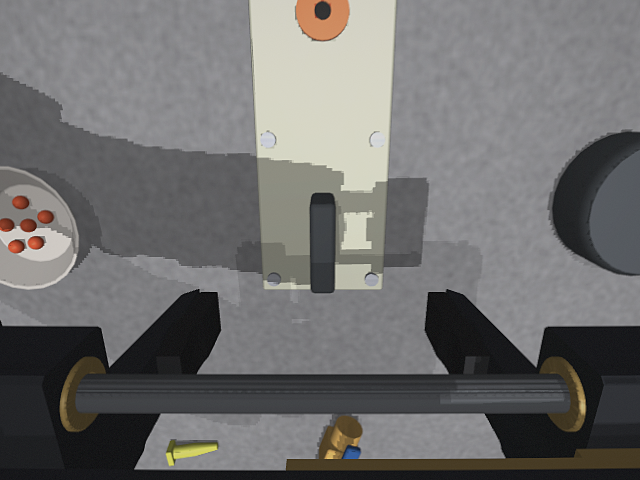

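View pics/s3.png

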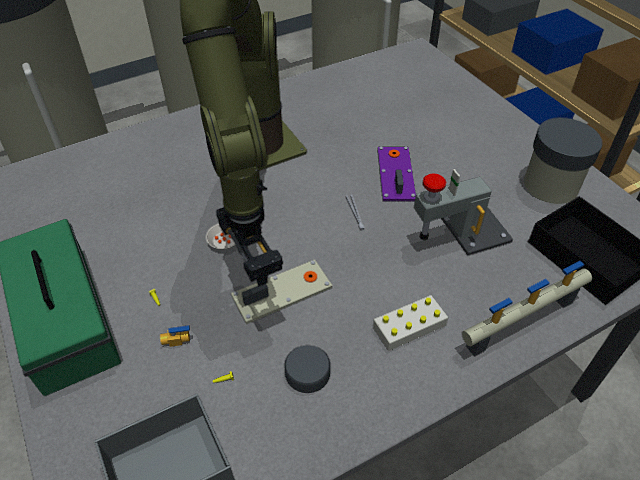

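The wrist view shows the pale plate, not the purple one, with its port at (322,11) and the dark handle at (322,243). The fingers straddle the handle.

```bash
python3 - <<'E'
from m import *
c=cam('wrist');h=hsv(c)
print(np.round(onz(c,322.5,10.5,.016),4))
g=cv2.cvtColor(c['pixels'],cv2.COLOR_RGB2GRAY)
for u,v in [(322.5,197),(322,282)]: print(np.round(onz(c,u,v,.05),4))
P=pts3(c);m=(P[...,2]>.042)&(P[...,2]<.058)&(c['depth']>0);ce,s,m=blob(m,(290,170,350,310));print(s,rect(P[m][:,:2]))
print(manip.sense()['tool_pos'])
S=cam('scene');hs=hsv(S);P=pts3(S);zz=P[...,2]
m=(abs(zz-.16)<.006);ce,s,m=blob(m,(400,165,500,240));print('arm',s,rect(P[m][:,:2]))
E
```

```text
[ 0.5241 -0.1108  0.016 ]
[ 0.5223 -0.2175  0.05  ]
[ 0.5211 -0.2728  0.05  ]
[ 306  204   26   92 2305] (array([ 519.2, -252.8]), array([59.9, 16. ]), 89.08)
[ 0.52176627 -0.25076447  0.14047109]
arm [ 415  177   76   33 1064] (array([565.2, 246. ]), array([177. ,  60.4]), 81.42)
```

{"method": "play_rows", "body": {
  "motion": [
    [[0,0,-4],0],
    [[0,0,-7],0],
    [[0,0,-9.5],0],
    [[0,0,-10.7],0],
    [[0,0,-11],0],
    [[0,0,-11],0]
  ]
}}

```text
time: 2.22
tool_pos: [0.5207, -0.2529, 0.0305]
eef_rot: [2.239, 2.202, 0.001]
force: [-0.5, -0.2, 0.2]
finger_gap: 0.088
```

{"method": "play_rows", "body": {
  "motion": [
    [[0,0,0],0],
    [[0,0,0],0],
    [[0,0,0],0],
    [[0,0,0],0],
    [[0,0,0],0],
    [[0,0,0],0],
    [[0,0,0],0],
    [[0,0,0],0]
  ],
  "gripper": 0,
  "grip_force": 40
}}

```text
time: 3.22
tool_pos: [0.5198, -0.253, 0.0297]
eef_rot: [-2.24, -2.202, 0.0]
force: [-0.6, 0.7, -0.9]
finger_gap: 0.0157
```

```bash
python3 - <<'E'
from m import *
print(manip.sense())
c=cam('wrist','w2.png')
S=cam('scene');D=cam('side')
for n,c,r in [('S',S,(285,255,340,300)),('D',D,(275,275,320,305))]:
    ce,s,m=blob(orange(hsv(c)),r);cn=cv2.findContours(m.astype(np.uint8),0,2)[0];e=cv2.fitEllipse(max(cn,key=len))[0];print(e,onz(c,*e,.016))
E
```

```text
{'time': 3.225, 'q': array([ 0.44649806,  0.95997476, -0.12700996,  1.83816354,  0.29745081,
        0.36234846,  0.07679779]), 'dq': array([-1.49335065e-03,  7.44032607e-04, -9.65477476e-06,  9.81616029e-04,
       -9.72304145e-04, -1.88758949e-03,  7.62357204e-04]), 'joint_efforts': array([-8.90487945e-02, -5.47921157e+01, -5.33001646e-01, -6.92107201e+00,
       -5.74030099e-02, -1.24250175e-01, -3.48809897e-02]), 'tool_pos': array([ 0.5197564 , -0.25297472,  0.02971406]), 'eef_rot': array([-2.24041358e+00, -2.20179130e+00,  4.70870929e-04]), 'force': array([-0.62049501,  0.67069171, -0.93637765]), 'wrist_torque': array([-0.02318418,  0.12765283,  0.0712849 ]), 'finger_gap': 0.015697306341660618}
(309.9712219238281, 276.0435485839844) [ 0.52182155 -0.11192872  0.016     ]Traceback (most recent call last):
  File "<stdin>", line 6, in <module>
  File "m.py", line 5, in blob
    i=1+np.argmax(s[1:,4]);return ce[i],s[i],l==i
        ~~~~~~~~~^^^^^^^^^
    return _wrapfunc(a, 'argmax', axis=axis, out=out, **kwds)
    return bound(*args, **kwds)
ValueError: attempt to get argmax of an empty sequence
```

View pics/w2.png

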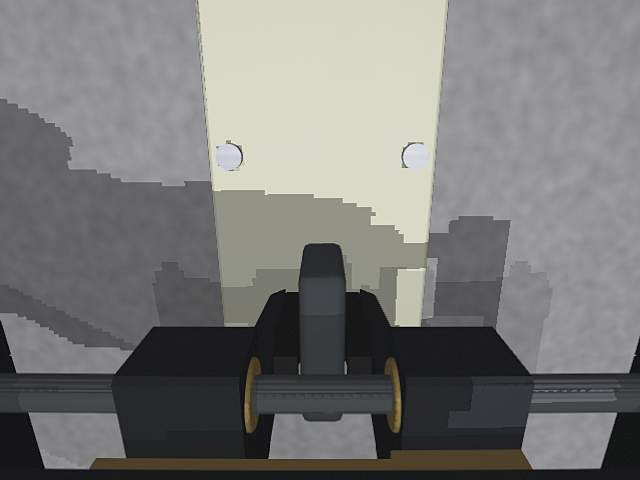

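{"method": "play_rows", "body": {
  "motion": [
    [[0.1,1,0],0],
    [[0.3,3,0],0],
    [[0.6,5.5,0],0],
    [[1.0,8.5,0],0],
    [[1.4,11.5,0],0],
    [[1.8,14.5,0],0],
    [[2.2,17.5,0],0],
    [[2.6,20.5,0],0],
    [[2.9,23,0],0],
    [[3.1,25,0],0],
    [[3.2,26.5,0],0],
    [[3.2,27,0],0]
  ]
}}

```text
time: 4.88
tool_pos: [0.5519, 0.0179, 0.0297]
eef_rot: [-2.239, -2.203, 0.0]
force: [0.2, -3.0, -1.0]
finger_gap: 0.0153
```

```bash
python3 - <<'E'
from m import *
print(manip.sense()['tool_pos'],manip.sense()['force'])
S=cam('scene','s4.png');D=cam('side','d4.png')
for c,f,r in [(S,'s4c.png',(370,150,100)),(D,'d4c.png',(240,140,100))]:
    u,v,w=r;p=c['pixels'][v:v+int(w*1.1),u:u+w];cv2.imwrite('pics/'+f,cv2.cvtColor(cv2.resize(p,None,fx=4,fy=4,interpolation=2),cv2.COLOR_RGB2BGR))
a=np.hstack([cv2.imread('pics/s4c.png'),cv2.imread('pics/d4c.png')]);cv2.imwrite('pics/m4.png',a)
E
```

```text
[0.55190228 0.0179224  0.02968879] [ 0.21734043 -3.03601924 -1.03892331]
```

View pics/m4.png

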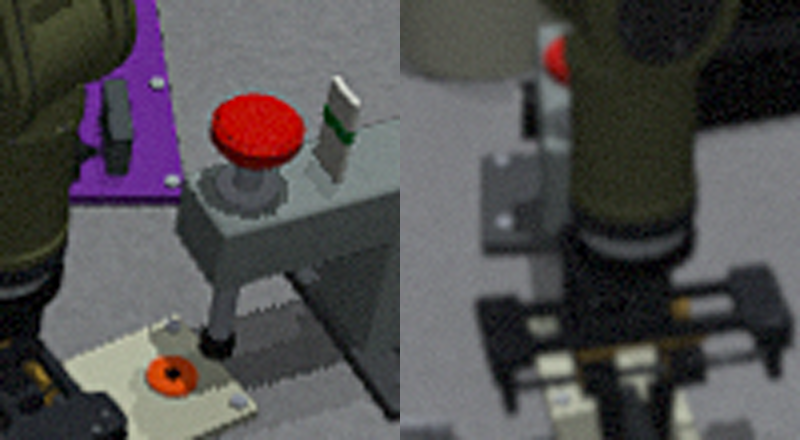

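```bash
cat > n.py <<'E'
from m import *
def meas(show=True):
    S=cam('scene');h=hsv(S);P=pts3(S)
    ce,s,m=blob(orange(h),(390,215,450,270));hull=cv2.convexHull(max(cv2.findContours(m.astype(np.uint8),0,1)[0],key=len))
    # sub-pixel: filled centroid of hull
    f=np.zeros((480,640),np.uint8);cv2.fillPoly(f,[hull],1);vv,uu=np.nonzero(f);pc=(uu.mean(),vv.mean())
    print('port',pc,s,np.round(onz(S,*pc,.016),4))
    n=(h[...,2]<45);ce,s,m=blob(n&(P[...,2]>.02),(412,222,436,242))
    print('nozzle blob',ce,s);
    for v in range(s[1],s[1]+s[3]): 
        u=np.nonzero(m[v])[0];print(v,u.min(),u.max(),end='; ')
    print()
    vb=s[1]+s[3]-.5
    u=np.concatenate([np.nonzero(m[v])[0] for v in range(s[1]+s[3]-2,s[1]+s[3])]);ub=u.mean()
    uc=np.mean([(np.nonzero(m[v])[0].min()+np.nonzero(m[v])[0].max())/2 for v in range(s[1],s[1]+s[3])])
    o,_=ray(S,320,240)
    b=onz(S,uc,vb,.026);d=(o-b)[:2];d/=np.linalg.norm(d)
    print('bottom',ub,uc,vb,'tip',np.round(b[:2]-.011*d,4))
    Q=P[m];Q=Q[(Q[:,2]>.024)&(Q[:,2]<.05)]
    from scipy.optimize import least_squares
    r=least_squares(lambda c:np.hypot(Q[:,0]-c[0],Q[:,1]-c[1])-.011,[.557,.187],loss='soft_l1',f_scale=.002);print('depthfit',r.x,len(Q),np.sqrt(np.mean(r.fun**2)))
    ce,s,m=blob(red(h),(415,150,455,210));Q=P[m];Q=Q[abs(Q[:,2]-np.percentile(Q[:,2],80))<.002];print('btn',ce,rect(Q[:,:2]),Q.mean(0))
    Q=P[f>0];print('port depth',Q.mean(0))
if __name__=='__main__': meas()
E
python3 n.py
```

```text
port (np.float64(412.5263157894737), np.float64(243.45263157894738)) [407 239  12  10  78] [0.5539 0.1584 0.016 ]
nozzle blob [423.79166667 236.16666667] [420 232   9   8  48]
232 421 421; 233 420 427; 234 420 428; 235 420 428; 236 420 428; 237 420 427; 238 421 427; 239 422 427; 
bottom 424.2307692307692 423.5625 239.5 tip [0.5552 0.1911]
depthfit [0.55424329 0.19006323] 47 0.0020118916770588305
btn [434.20577617 181.23104693] (array([556.4, 187.2]), array([45.1, 44.8]), 65.91) [0.55707933 0.18726493 0.21506893]
port depth [0.5687518  0.14483048 0.03761988]
```

{"method": "play_rows", "body": {
  "motion": [
    [[0,0.4,0],0],
    [[0.1,1.1,0],0],
    [[0.1,1.9,0],0],
    [[0.1,2.6,0],0],
    [[0.15,2.95,0],0],
    [[0.15,3,0],0],
    [[0.15,3,0],0]
  ]
}}

```text
time: 5.9
tool_pos: [0.5534, 0.0478, 0.0297]
eef_rot: [-2.239, -2.202, -0.001]
force: [-0.6, -0.1, -1.8]
finger_gap: 0.0155
```

```bash
cat > v.py <<'E'
from m import *
import sys
t=sys.argv[1]
print(manip.sense()['tool_pos'],manip.sense()['force'])
S=cam('scene');D=cam('side');W=cam('wrist',t+'w.png')
def crop(c,u,v,w,hh,k): return cv2.cvtColor(cv2.resize(c['pixels'][v:v+hh,u:u+w],None,fx=k,fy=k,interpolation=2),cv2.COLOR_RGB2BGR)
cv2.imwrite('pics/'+t+'.png',np.hstack([crop(S,400,215,50,50,8),crop(D,262,180,50,50,8)]))
E
python3 v.py f5
```

```text
[0.55340348 0.04784286 0.02967948] [-0.63290439 -0.06355159 -1.84297112]
```

View pics/f5.png

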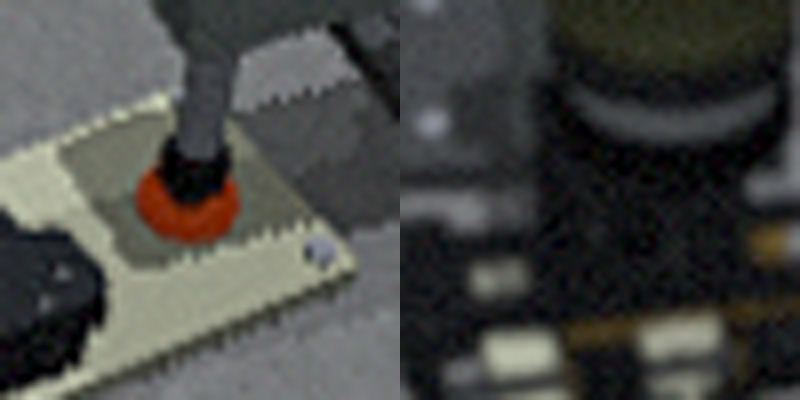

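View pics/f5w.png

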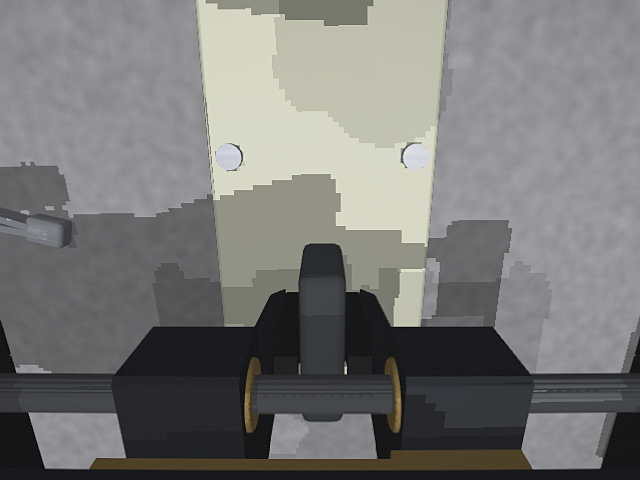

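```bash
cat > e.py <<'E'
from m import *
# average several frames, sub-pixel profile edges
def ext():
    S=cam('scene');I=np.mean([S['pixels'].astype(float)]+[cam('scene')['pixels'].astype(float) for _ in range(3)],0).astype(np.float32)
    k=8;u0,v0,w,hh=400,215,50,50
    J=cv2.resize(I[v0:v0+hh,u0:u0+w],None,fx=k,fy=k,interpolation=cv2.INTER_CUBIC)
    org=((J[...,0]-J[...,1])>55).astype(np.uint8); 
    blk=(J.max(-1)<48).astype(np.uint8)
    toP=lambda u,v:(u0+(u+.5)/k-.5,v0+(v+.5)/k-.5)
    o,_=ray(S,320,240)
    def lab(m,x,y):
        n,l,s,c=cv2.connectedComponentsWithStats(m);i=1+np.argmax(s[1:,4]) if x is None else l[y,x];return l==i,s[i]
    mo,so=lab(org,None,None);print('orange',so/k)
    # world contour of orange on z=.016; extremes relative to camera direction
    cn=cv2.findContours(mo.astype(np.uint8),0,1)[0];cn=max(cn,key=len)[:,0]
    X=np.array([onz(S,*toP(u,v),.016)[:2] for u,v in cn])
    ctr=X.mean(0);d=(o[:2]-ctr);d/=np.linalg.norm(d);t=np.array([-d[1],d[0]])
    a=X@t;b=X@d
    P=t*(a.max()+a.min())/2+d*(b.max()-.016)
    # circle through the outer (not nozzle) arc: algebraic fit of near side
    near=X[b>(a*0+b.max()-.014)]
    A=np.c_[2*near,np.ones(len(near))];s=np.linalg.lstsq(A,(near**2).sum(1),rcond=None)[0];R=np.sqrt(s[2]+s[0]**2+s[1]**2)
    print('port ext',np.round(P,4),'width',round(a.max()-a.min(),4),'circfit',np.round(s[:2],4),round(R,4))
    mb,_=lab(blk,int((424-u0)*k),int((237-v0)*k))
    vs,us=np.nonzero(mb);print('black',toP(us.min(),vs.min()),toP(us.max(),vs.max()))
    cols=np.array([[np.nonzero(mb[v])[0].min(),np.nonzero(mb[v])[0].max()] for v in range(vs.max()-40,vs.max()-20)]);
    uc=cols.mean();uw=(cols[:,1]-cols[:,0]).mean()/k;vb=vs.max();ub=us[vs>vb-3].mean()
    q=onz(S,*toP(ub,vb),.026)[:2];dd=o[:2]-q;dd/=np.linalg.norm(dd);tt=np.array([-dd[1],dd[0]])
    N=q-.011*dd
    q2=onz(S,*toP(uc,vb-30),.03)[:2]
    N2=dd*(N@dd)+tt*(q2@tt)
    print('uc',toP(uc,0)[0],toP(ub,vb),'w',uw,'nozzle',np.round(N,4),np.round(N2,4))
    print('need shift mm',np.round((N-P)*1000,1),np.round((N2-P)*1000,1),'view d',d)
    cv2.imwrite('pics/e.png',(np.hstack([mo*255,mb*255])).astype(np.uint8))
ext()
E
python3 e.py
```

```text
orange [ 17.125  21.375  12.625   8.75  481.625]
port ext [0.5563 0.1881] width 0.031 circfit [0.5605 0.1838] 0.0109
black (np.float64(419.3125), np.float64(231.5625)) (np.float64(428.3125), np.float64(239.9375))
uc 423.728125 (np.float64(423.14651639344265), np.float64(239.9375)) w 8.29375 nozzle [0.5559 0.1894] [0.5557 0.1891]
need shift mm [-0.4  1.3] [-0.6  1. ] view d [ 0.72370325 -0.6901113 ]
```

View pics/e.png

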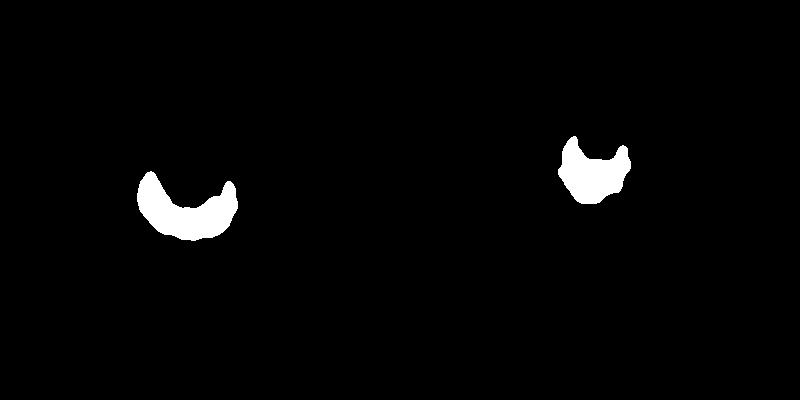

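{"method": "play_rows", "body": {
  "motion": [
    [[0,0,0],0],
    [[0,0,0],0],
    [[0,0,0],0],
    [[0,0,0],0],
    [[0,0,2],0],
    [[0,0,5],0],
    [[0,-1,10],0],
    [[0,-3,15],0],
    [[0,-7,19],0],
    [[0,-12,21],0],
    [[0,-15,22],0],
    [[0,-15,22],0]
  ],
  "gripper": 60
}}

```text
time: 7.75
tool_pos: [0.5535, -0.1065, 0.2518]
eef_rot: [2.244, 2.193, 0.001]
force: [0.0, 0.8, 0.6]
finger_gap: 0.0527
```

```bash
python3 e.py; python3 v.py f6; python3 - <<'E'
from m import *
D=cam('side','d6.png')
E
```

```text
orange [ 17.125  21.375  12.625   8.625 478.375]
port ext [0.5564 0.188 ] width 0.031 circfit [0.5603 0.1842] 0.0112
black (np.float64(419.3125), np.float64(231.5625)) (np.float64(428.3125), np.float64(240.3125))
uc 423.678125 (np.float64(423.125), np.float64(240.3125)) w 8.08125 nozzle [0.5569 0.1886] [0.5566 0.1883]
need shift mm [0.5 0.6] [0.3 0.3] view d [ 0.72366977 -0.69014641]
[ 0.55330276 -0.1008355   0.24967118] [ 0.07956058 -0.89124673 -0.05026291]
```

View pics/f6.png

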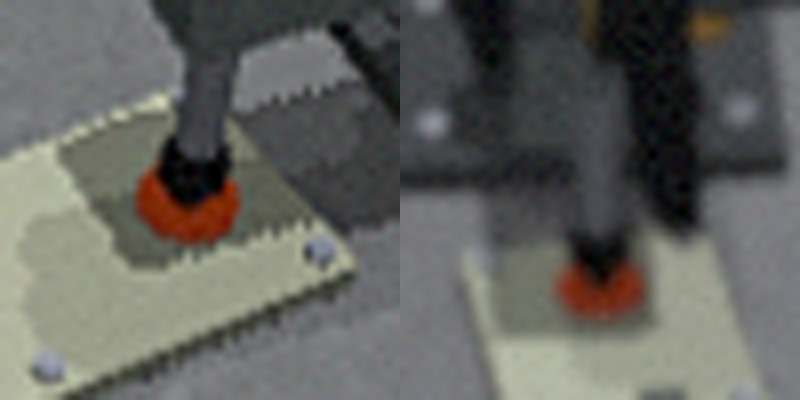

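View pics/d6.png

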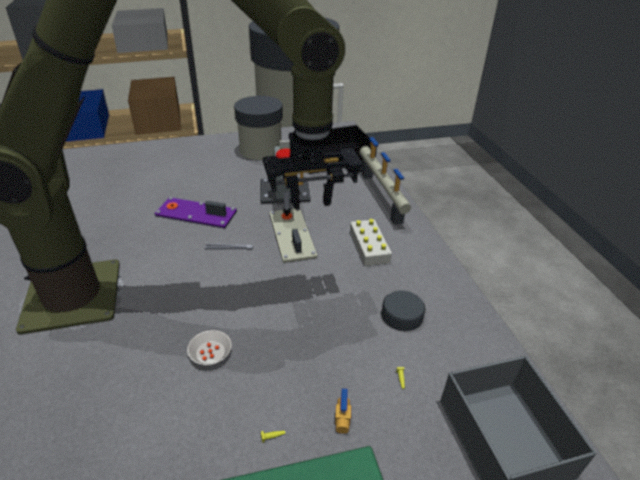

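View pics/f6w.png

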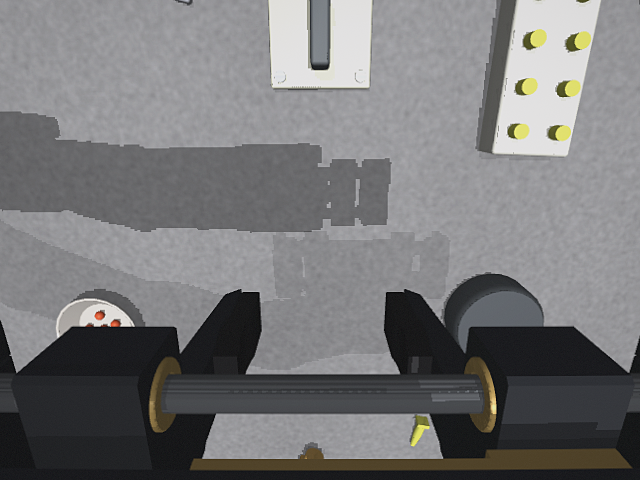

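```bash
python3 - <<'E'
from m import *
D=cam('side');o,_=ray(D,320,240);I=np.mean([cam('side')['pixels'].astype(float) for _ in range(4)],0)
for y in (.184,.188):
    a=np.array([.5555,y]);d=o[:2]-a;d/=np.linalg.norm(d)
    p1=proj(D,[*(a+.016*d),.016]);p2=proj(D,[*(a+.011*d),.026]);print(p1,p2,p1[1]-p2[1])
for v in range(205,224): print(v,I[v,334-262+262-60+0:1].shape if 0 else I[v,335:339].mean(0).round() if 0 else I[v,336-0:338].mean(0).round() if 0 else I[v,262+73:262+77].mean(0).round() if 0 else I[v,286:289].mean(0).round())
E
```

```text
(np.float64(286.9648989238773), np.float64(218.23070887086814)) (np.float64(286.8752996314616), np.float64(214.28482521065243)) 3.9458836602157135
(np.float64(286.68514471172057), np.float64(217.42551627108818)) (np.float64(286.59414541886275), np.float64(213.48740234112978)) 3.938113929958405
205 [71. 73. 78.]
206 [70. 72. 77.]
207 [69. 71. 76.]
208 [63. 65. 69.]
209 [46. 48. 52.]
210 [25. 26. 27.]
211 [10. 14. 14.]
212 [13. 10. 11.]
213 [22. 12. 10.]
214 [40. 16.  9.]
215 [66. 22. 11.]
216 [96. 35. 16.]
217 [114.  42.  20.]
218 [115.  51.  33.]
219 [104.  68.  56.]
220 [95. 85. 74.]
221 [102. 104.  94.]
222 [132. 135. 120.]
223 [152. 156. 140.]
```

{"method": "play_rows", "body": {
  "motion": [
    [[0,1,2],0],
    [[0,5,3],0],
    [[0.1,10,3],0],
    [[0.2,15,3],0],
    [[0.2,20,3],0],
    [[0.2,24.5,3],0],
    [[0.2,27.5,2],0],
    [[0.2,28.8,0.5],0],
    [[0.2,28.8,0],0],
    [[0.2,28.8,0],0]
  ],
  "gripper": 0
}}

```text
time: 9.65
tool_pos: [0.5555, 0.1827, 0.2491]
eef_rot: [2.243, 2.199, -0.003]
force: [0.3, -0.5, 0.2]
finger_gap: 0.0002
```

```bash
python3 - <<'E'
from m import *
S=cam('scene');D=cam('side')
f=lambda c,u,v:cv2.cvtColor(cv2.resize(c['pixels'][v:v+100,u:u+80],None,fx=5,fy=5,interpolation=2),cv2.COLOR_RGB2BGR)
cv2.imwrite('pics/b1.png',np.hstack([f(S,395,140),f(D,245,120)]))
x=manip.sense();print(x['tool_pos'],x['force'],x['finger_gap'])
E
```

```text
[0.55603658 0.18312868 0.24997624] [0.13151333 0.95252176 0.19672875] 0.00047230473286250337
```

View pics/b1.png

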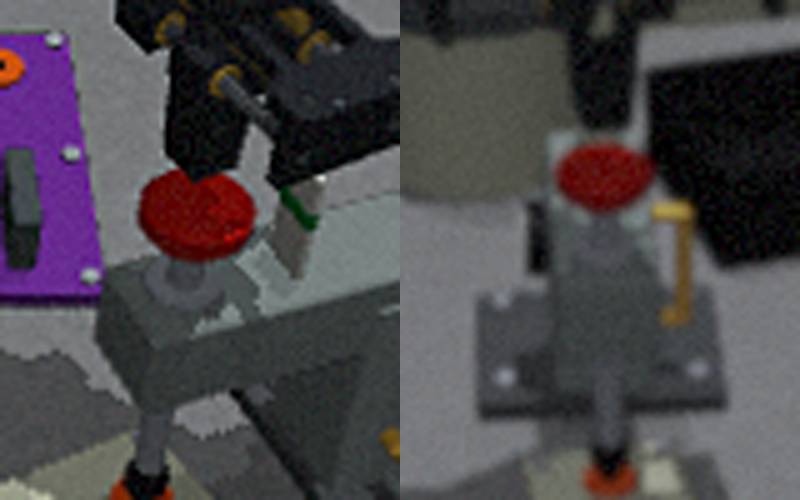

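{"method": "play_rows", "body": {
  "motion": [
    [[0,0.3,-0.7],0],
    [[0,0.3,-1.4],0],
    [[0,0.3,-1.9],0],
    [[0,0.3,-2.2],0],
    [[0,0.3,-2.4],0],
    [[0,0.3,-2.6],0],
    [[0,0.3,-2.8],0],
    [[0,0.3,-3.0],0],
    [[0,0.3,-3.2],0],
    [[0,0.3,-3.4],0],
    [[0,0.3,-3.4],0],
    [[0,0.3,-3.4],0]
  ]
}}

```text
time: 11.25
tool_pos: [0.5554, 0.1879, 0.216]
eef_rot: [2.241, 2.202, -0.0]
force: [-2.8, -1.3, 6.8]
finger_gap: 0.0006
```

```bash
cat > b.py <<'E'
from m import *
import sys
S=cam('scene');D=cam('side')
f=lambda c,u,v:cv2.cvtColor(cv2.resize(c['pixels'][v:v+100,u:u+80],None,fx=5,fy=5,interpolation=2),cv2.COLOR_RGB2BGR)
cv2.imwrite('pics/'+sys.argv[1],np.hstack([f(S,395,150),f(D,245,120)]))
x=manip.sense();print(x['time'],x['tool_pos'],x['force'],x['finger_gap'])
P=pts3(S);ce,s,m=blob(red(hsv(S)),(415,150,460,215));Q=P[m][:,2];print('z btn',np.percentile(Q,[5,25,50,75,95]))
E
python3 b.py b2.png
```

```text
11.35 [0.5554124  0.18794908 0.21597442] [-2.37719433 -1.67461307  6.2871727 ] 0.0002481203761332942
z btn [0.19901665 0.20148974 0.20303982 0.20434932 0.20658681]
```

View pics/b2.png

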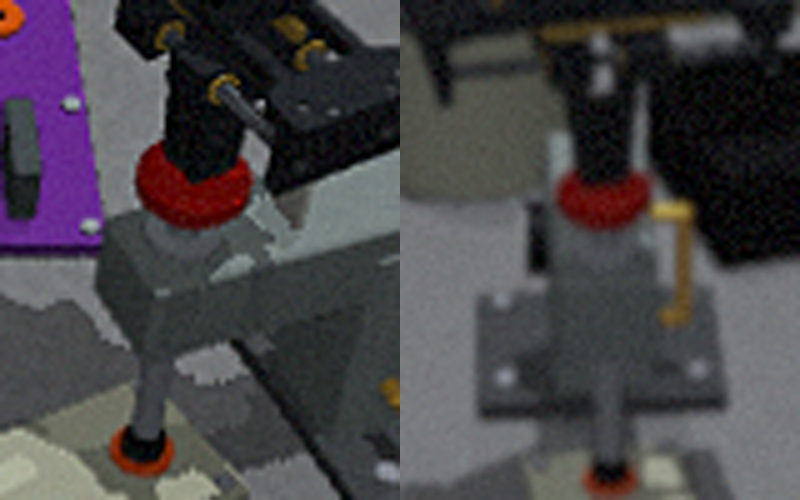

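Button is about 10 mm down. The nozzle has just reached the port, with an even orange rim around it. I'll press the remaining 10 mm.

{"method": "play_rows", "body": {
  "motion": [
    [[0,0,-0.2],0],
    [[0,0,-0.4],0],
    [[0,0,-0.6],0],
    [[0,0,-0.8],0],
    [[0,0,-1.0],0],
    [[0,0,-1.0],0],
    [[0,0,-1.0],0],
    [[0,0,-1.0],0]
  ]
}}

```text
time: 12.35
tool_pos: [0.5554, 0.1879, 0.2065]
eef_rot: [2.241, 2.202, 0.0]
force: [-3.4, -1.4, 11.4]
finger_gap: 0.0006
```

```bash
python3 b.py b3.png
```

```text
12.45 [0.55544663 0.18799752 0.20658211] [-4.501303   -1.58986357 10.83146321] 0.0007689296624418501
z btn [0.19057407 0.19240967 0.19355686 0.19479512 0.19712532]
```

View pics/b3.png

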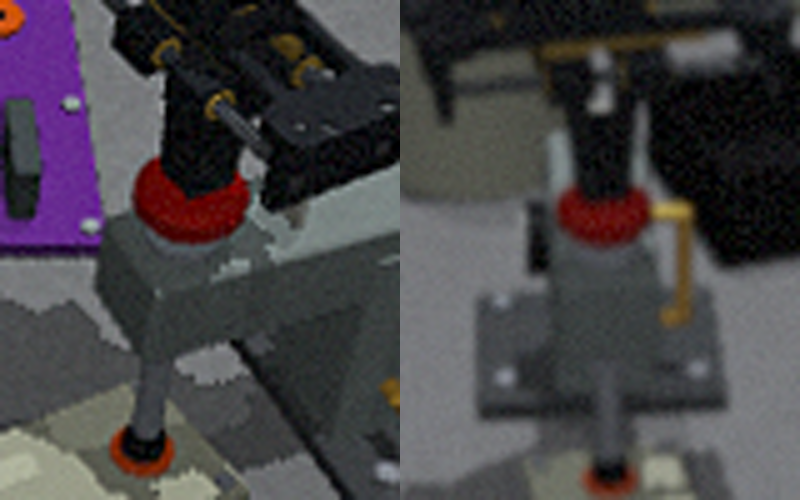

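{"method": "play_rows", "body": {
  "motion": [
    [[0,0,-0.05],0],
    [[0,0,-0.05],0],
    [[0,0,-0.05],0],
    [[0,0,-0.05],0],
    [[0,0,-0.05],0],
    [[0,0,-0.05],0]
  ]
}}

```text
time: 13.2
tool_pos: [0.5554, 0.1879, 0.2061]
eef_rot: [2.241, 2.202, 0.0]
force: [-3.9, -1.7, 10.3]
finger_gap: 0.0005
```

```bash
python3 b.py b4.png; python3 -c "
from workcell import manip
print(manip.finish_job())"
```

```text
13.3 [0.55542876 0.18800405 0.20609169] [-3.95721318 -2.64671366 11.50488025] 0.0006277603823156729
z btn [0.18983829 0.1918561  0.19320911 0.1945554  0.19662705]
the job is handed in; nothing more can be done
None
```

I gripped the pale plate by its rib handle and slid it flat along the bench until its port was under the nozzle. I then let go and checked it at rest. After that I pressed the red button with closed fingertips and handed the job in at about 13 s, still holding it down.

**Port position:** after release, the scene camera put the port within about 1 mm of the nozzle axis, and the side camera agreed to about 1 mm. With the nozzle down, the orange rim showed evenly around it.

**Button depth:** the fingertips ended at about 195 mm, which is about 20 mm of travel, with a push of about 11 N (about 10 N was expected). The fingers hid the green band, so the level comes from fingertip height and the button's depth reading (top at about 195 mm). I did not see the button and band side by side.

**Disagreements:**
- The side and scene cameras differed by about 5 mm in absolute position, so I compared port and nozzle within the same view.
- The button's axis gave an offset about 2 mm different from the nozzle tip's, and I trusted the nozzle.
- A sideways force of about 4 N showed while pressing.

I did not measure the bystanders again at the end; the planned path stayed clear of them.

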